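# Draw a movement capsule from its test well

## Task

The brass capsule has finished its run at the bottom of the test well. Take the blue-handled extractor hook out of its stand, catch the capsule's wire bail with it, draw the capsule gently out of the bore and stand it upright on the floor of the white tray without touching it with the fingers; then hang the hook back in its stand, collar down on the tube. Do not force the hook or the capsule, and do not disturb the other things on the bench.

Things in the scene. Friction and masses are not known exactly. Their poses are not given: they have to be found in the camera images.
- well: Fixed aluminium block, 74 x 74 x 96 mm high, with an upright round bore of 40 mm diameter in the middle of its top; origin at the centre of its underside, z up. The bore's floor, a round sprung plate, is 6 mm above the origin and yields up to 2.5 mm under 2 to 6 N (up to 12 N with the drag of the contacts on the capsule); the mouth is 96 mm above the origin.
- contacts (a point): Point in the bore, 17 mm above the well's underside: two sprung contact balls at local x = +-18 mm here grip the capsule's sides, so drawing the capsule out drags with about 4 to 9 N, its weight included, until it has risen some 12 mm; then only its weight remains.
- capsule_mid (a point): Brass capsule, upright cylinder 36 mm in diameter and 18 mm high, 0.1 to 0.16 kg with crown and bail; the point is the centre of the cylinder, z up. At the start it stands on the bore's floor. More than 20 N from the hook, or 15 N when set down, harms it; fingers must not touch it.
- capsule_top (a point): Centre of the cylinder's top, fixed to it. On a stem above stands a round crown (31 mm wide, 4 mm thick, red centre), its flat top 4 to 26 mm above this point: not measured, other each time, stays as set (moves only above 35 N). On it a 3.2 mm wire bail: hinge along local x 2.5 mm up, legs x = +-12 mm, 14 mm bar 18 mm from hinge; leans 0.35 to 0.7 rad to +y, gives way at 1 N, swings +-0.9 rad.
- extractor_grip (a point): Extractor hook, 0.08 kg, hanging upright in its stand. The point is the centre of its blue square handle (18 x 18 mm, 46 mm high, sides along local x and y), z up. Under the handle is a steel collar, 40 mm in diameter, 4 mm thick, its underside 27 mm below the point. A 5 mm rod runs down from it at local y = -5 mm.
- hook (a point): Bowl of the extractor's hook, 137.5 mm straight below the handle's centre: centre line of its foot, a 4 mm wire from the rod at y = -5 mm to y = +4 mm, then a tip bent up to y = +6 mm, its top 6 mm above the point. The lowest point of the tool is the rod's end, 2.5 mm below this point. The hook opens upward, tip on local +y; a caught bar rests on the foot near this point.
- stand: Fixed dark steel tube, 35 mm outside and 24 mm inside diameter, 125 mm high, on a round grey foot of 72 mm diameter; origin at the centre of its underside. The extractor hangs in it, collar flat on the rim, its handle's centre 152 mm above the origin, and belongs there at the end, any way round.
- tray: Fixed white tray, 120 x 120 x 14 mm, walls 4 mm and floor 4 mm thick; origin at the centre of its underside. The capsule shall stand upright on its floor near the middle.
- loupe: Bystander: black loupe, 38 mm in diameter, 32 mm high; origin at its underside.
- tin: Bystander: round parts tin with window lid, 62 mm in diameter, 24 mm high; origin at its underside.
- pliers: Bystander: pliers with teal handles, 42 x 128 x 10 mm, lying flat; origin at its underside.
- holder: Bystander: round movement holder, 38 mm in diameter, 8 mm high; origin at its underside.
Mind the look-alikes: they are no part of the job. Of the things that look like the stand, take the one that is farthest to the robot's right at the start.

How it is judged:
By the outcome, as a careful person would: the job done as asked, in the order asked, and still so for the second after the job is handed in, with the robot touching nothing.
It also fails if it takes over 72 s, if anything falls off the work surface, if the arm or the gripper's body presses on something with over 40 N, if the wrist force passes 120 N, or if a joint passes its speed limit or range.

## Robot

A 7-joint arm with a two-finger parallel gripper is mounted at the origin on a cart in front of the work surface, level with it; the furniture and walls round the work are solid. World frame = base frame: x ahead of the robot, y to its left, z up, the work surface at z = 0. Lengths are in mm, angles in rad, forces in N, time in s.
With the tool pointing down it reaches from about 400 to 875 mm from the base axis. Payload 19.3 kg.
Tool frame: the origin (TCP) lies at the very end of the fingers, on their centre line; the grasp point (between the pads) lies 19 mm behind it (grip_point_offset is the z of the grasp point in the tool frame, in mm); z points along the fingers, y is the line along which they close (so a half turn about z gives the same grasp; the last joint's range is limited). The gripper opens to 85 mm and grips with 20 to 120 N. Pads are 22 mm wide; open, the fingers measure 114 mm over their backs; the gripper's body (76 mm by 85 mm) begins 54 mm behind the grasp point. The pads swing forward as they close: fully open they stand 13 mm farther back than shut.
Start: joints at [1.093, 0.521, -0.036, 1.599, 0.021, 1.021, -0.113], TCP at [247.841, -573.749, 192.191] pointing down, gripper open.
Joint ranges: [-2.91, 2.91], [-0.3, 2.13], [-1.5, 1.42], [0.17, 2.43], [-1.26, 4.41], [0.16, 1.93], [-2.52, 2.52]. Speed limits (rad/s): [1.89, 1.89, 2.39, 2.39, 3.01, 3.01, 3.01].

## Interface

Orientations are given as a 3x3 rotation matrix whose columns are the frame's x, y, z axes.
In Python, from workcell import movep, movel, goto_joints, open_gripper, clamp, wait, inverse_kinematics, read_state, camera, PlanningError, finish_job, grip_point_offset gives the robot as it stands. Calls block until the motion is done:
- movep(position, orientation): joint-space move of the TCP to a pose.
- movel(position, frame=None, max_speed=150, guard=None): straight line of the TCP; frame=None keeps the orientation; max_speed is the mean speed in mm/s. With guard (N) it stops when the force on the tool has changed by that much, and returns True; else False.
- goto_joints(angles): joint-space move.
- open_gripper() and clamp(): open the fingers fully, or close them until they stop; the grip force is fixed at half the most.
- wait(seconds).
- inverse_kinematics(position, orientation): joint angles nearest the present ones, or None.
- read_state(): the state.
- camera(name): name is "scene" or "top"; returns a dict with "image" (384x512x3 uint8, blue, green, red), "range_z" (384x512 float32, mm along the optical axis (not along the pixel's ray), 0 where there is no reading), "fx", "fy", "cx", "cy" (pixels), "cam_to_world" (4x4, takes a point from camera to world coordinates). Camera axes: x right, y up, looking along -z (the intrinsics and any distortion apply to the point x, -y, -z); pixel columns grow to the right and rows downward; lengths in mm; the calibration is good to about 2 mm. A picture is of the moment at which its call begins.
A pose or a line that the arm cannot do raises PlanningError and nothing moves.
- finish_job(): hands the job in; it is judged then, once.
The state is a dict: "time": time; "qpos": joint angles; "qvel": joint speeds; "joint_efforts": joint torques, N m; "eef_pos": TCP position; "tool_rot": TCP orientation; "ft_force": force on the tool from outside, world axes, zero at the start; "torque": the same for the moment, N m; "finger_gap": finger opening in mm; "gripper_force": force on a finger pad.
Only numpy, scipy, OpenCV 4.12 (cv2) and the standard library are available. Lean on these libraries where they do the work, as an engineer would, in place of code of your own. Each camera call takes 0.05 s, during which the arm holds its last target. There are 200 camera calls.

## Working session

There is one attempt and no reset: what is moved stays moved. The work goes in short steps, each a Python script; the robot and the scene stay as the last script left them, time stands still between calls to the robot, and variables do not carry over. Pictures are saved under pics/ and viewed, at most 11 in all, crops included, and the job is handed in when it is done.

```bash
ls; mkdir -p pics; cat > h.py <<'E'
import numpy as np, cv2
from workcell import *
def snap(name,fn=None):
    c=camera(name)
    if fn: cv2.imwrite('pics/'+fn,c['image'])
    return c
def cloud(c):
    z=c['range_z']; v,u=np.mgrid[0:384,0:512]
    P=np.stack([(u-c['cx'])/c['fx']*z,-(v-c['cy'])/c['fy']*z,-z,np.ones_like(z)],-1)
    W=P@c['cam_to_world'].T
    W[z==0]=np.nan
    return W[...,:3]
def ray(c,u,v,h):
    M=c['cam_to_world']; d=M[:3,:3]@np.array([(u-c['cx'])/c['fx'],-(v-c['cy'])/c['fy'],-1]); o=M[:3,3]
    return o+d*(h-o[2])/d[2]
E
python3 - <<'E'
from h import *
import pickle
ims=[]
for n in('scene','top'):
    c=snap(n,n+'0.png'); pickle.dump(c,open(n+'0.pkl','wb'))
    print(n,{k:c[k] for k in c if k not in('image','range_z')})
print(read_state()); print(grip_point_offset)
E
```

```text
pics
scene {'fx': 405.9955438775164, 'fy': 405.9955438775164, 'cx': 253.27411545378158, 'cy': 194.03623055509087, 'cam_to_world': array([[-7.78119998e-01,  2.80142418e-01, -5.62182795e-01,
        -1.54077528e+02],
       [-6.28009554e-01, -3.63436311e-01,  6.88126477e-01,
         8.05805011e+02],
       [-1.15442263e-02,  8.88501139e-01,  4.58729176e-01,
         6.67404583e+02],
       [ 0.00000000e+00,  0.00000000e+00,  0.00000000e+00,
         1.00000000e+00]])}
top {'fx': 381.1006623051106, 'fy': 381.1006623051106, 'cx': 260.0190222849879, 'cy': 188.77755162423708, 'cam_to_world': array([[ 1.17337418e-02,  9.81502380e-01, -1.91090024e-01,
         3.59524910e+02],
       [-9.99760342e-01,  1.50476972e-02,  1.59004683e-02,
        -2.69673916e+01],
       [ 1.84818123e-02,  1.90857656e-01,  9.81443721e-01,
         9.88652195e+02],
       [ 0.00000000e+00,  0.00000000e+00,  0.00000000e+00,
         1.00000000e+00]])}
{'time': 0.1, 'qpos': array([ 1.09282972,  0.52193769, -0.03636175,  1.59992121,  0.02118222,
        1.02107338, -0.1128539 ]), 'qvel': array([-7.58490558e-04, -3.32807941e-03, -5.85841714e-05, -2.46670493e-03,
       -5.82551671e-04,  6.50172129e-04,  6.08875904e-04]), 'joint_efforts': array([ 5.62083005e-03, -9.28476906e+01,  1.98428571e+00, -3.70531797e+01,
        1.81145885e-02,  5.37159765e-03,  1.11483030e-05]), 'eef_pos': array([ 247.71724557, -573.46800898,  191.70398932]), 'tool_rot': array([[ 9.18026608e-01,  3.96518575e-01, -4.08908302e-04],
       [ 3.96518785e-01, -9.18026201e-01,  8.64098131e-04],
       [-3.27575755e-05, -9.55404899e-04, -9.99999543e-01]]), 'ft_force': array([ 0.16922362, -0.0478606 , -0.10171094]), 'torque': array([-0.01514284, -0.01242842, -0.01866713]), 'gripper_force': 0.0, 'finger_gap': 85.51602712038543}
-18.700000000000003
```

View pics/scene0.png

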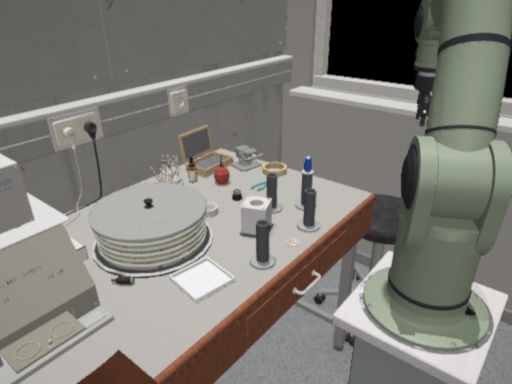

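View pics/top0.png

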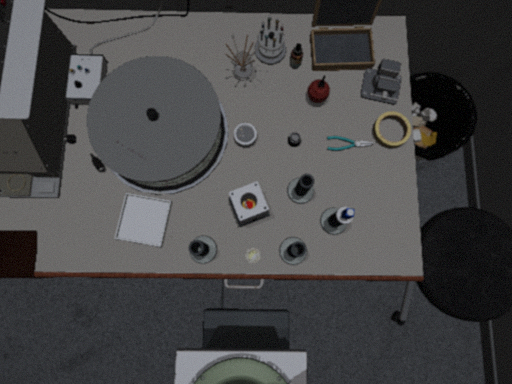

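Four candidates look like the stand, in the top view at (200,250), (293,250), (302,188) and (340,218). The last is farthest right (-y) and holds the blue handle, so it fits. The well is at (250,203), the tray at (143,220), and the loupe, tin, pliers and holder are near (294,139), (245,134), (350,144) and (253,255). I'll confirm in one enlarged crop.

```bash
python3 - <<'E'
from h import *
import pickle
t=pickle.load(open('top0.pkl','rb')); s=pickle.load(open('scene0.pkl','rb'))
a=cv2.resize(t['image'][170:235,220:365],None,fx=5.5,fy=5.5,interpolation=cv2.INTER_CUBIC)
b=cv2.resize(s['image'][145:245,230:330],None,fx=2.4,fy=2.4,interpolation=cv2.INTER_CUBIC)
o=np.zeros((600,800,3),np.uint8); o[:a.shape[0],:min(800,a.shape[1])]=a[:,:800]; o[358:598,:240]=b
cv2.imwrite('pics/crop1.png',np.clip(o*1.6,0,255).astype(np.uint8))
for c,n in((t,'top'),(s,'scene')):
    W=cloud(c); hsv=cv2.cvtColor(c['image'],cv2.COLOR_BGR2HSV)
    m=cv2.inRange(hsv,(110,120,50),(128,255,255))
    k,l,st,ce=cv2.connectedComponentsWithStats(m)
    for i in range(1,k):
        if st[i,4]>12: print(n,'blue',st[i],ce[i],np.nanmedian(W[l==i],0),np.nanmax(W[l==i],0),np.nanmin(W[l==i],0))
W=cloud(t)
# well: top plane
def box(m,name):
    p=W[m][:,:2].astype(np.float32); r=cv2.minAreaRect(p); print(name,len(p),p.mean(0),r,np.median(W[m][:,2]))
v,u=np.mgrid[0:384,0:512]
z=W[...,2]
R=lambda u0,u1,v0,v1:(u>u0)&(u<u1)&(v>v0)&(v<v1)
box(R(222,275,175,230)&(abs(z-96)<6),'well')
box(R(100,180,180,255)&(z>8)&(z<22)|R(110,175,190,250)&(z>2.5)&(t['image'].min(2)>150),'tray')
for n,(uu,vv) in dict(s1=(200,250),s2=(293,250),s3=(302,188),st=(340,218)).items():
    box(R(uu-22,uu+24,vv-24,vv+22)&(z>8)&(z<200),n); m=R(uu-22,uu+24,vv-24,vv+22)&(z>100); print(W[m].max(0) if m.any() else 0)
g=z[R(222,275,175,230)]
print(np.round(W[192:214,238:262,2]).astype(int))
E
```

```text
well 759 [504.842    -15.146936] ((505.45989990234375, -15.214214324951172), (74.47185516357422, 74.15731811523438), 22.345565795898438) 95.79592758639012
tray 1147 [481.9545 252.4117] ((482.2293701171875, 245.57559204101562), (150.69107055664062, 164.99610900878906), 88.09500885009766) 8.034360865474241
s1 474 [391.33847  95.84871] ((391.6130676269531, 96.6705551147461), (61.381675720214844, 67.23175048828125), 68.70613861083984) 23.76556205633159
[409.32889356 116.51271651 128.77303952]
s2 466 [ 391.00732 -126.04362] ((392.791015625, -130.07118225097656), (66.42272186279297, 65.30146026611328), 69.13362121582031) 11.453250569225304
[ 409.2830048  -112.06699652  128.0921768 ]
s3 476 [ 545.2567  -146.90959] ((545.8580932617188, -147.16314697265625), (65.84954833984375, 56.706764221191406), 57.0163459777832) 59.46838089088186
[ 567.13077113 -132.3231202   127.62098166]
st 594 [ 466.13635 -228.94952] ((467.8631896972656, -229.92466735839844), (67.43448638916016, 56.03346252441406), 26.34454345703125) 77.93190824905491
[ 490.16385486 -216.55090455  179.82027251]
[[                  95  
[... 10799 characters left out ...]
       94                   96                   97
                    92                   94                   96]
 [                  94                   96                   96
                    96                   96                   97
                    96                   94                   96
                   100                   94                   94
                    98                   95                   94
                    95                   94                   97
                    94                   94                   97
                    91                   82                   78]]<stdin>:26: RuntimeWarning: invalid value encountered in cast
```

View pics/crop1.png

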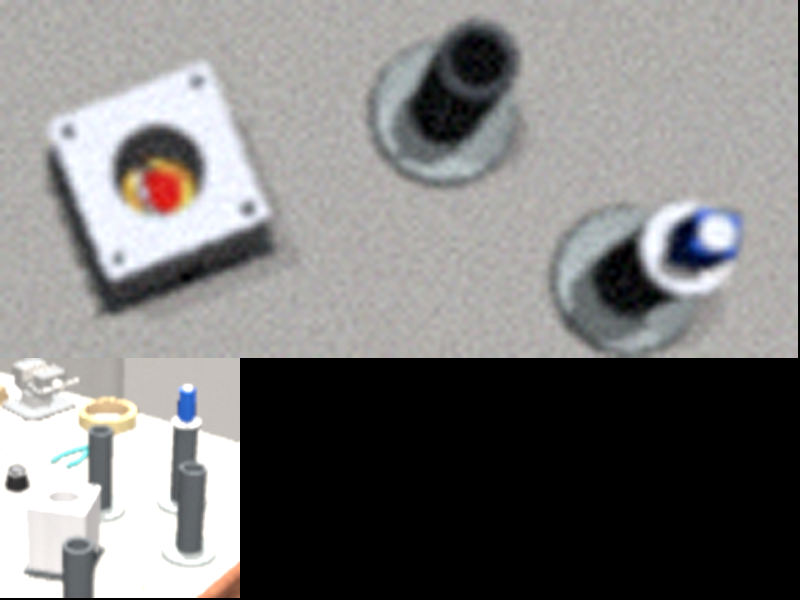

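The crop shows the blue handle on its white collar at top-view (350,213), sitting on the stand with its foot at (335,220). The other three tubes are empty, so the target is confirmed. In the bore, the bail is on the left of the red centre, at about (246,204).

```bash
python3 - <<'E' 2>/dev/null
from h import *
import pickle
np.set_printoptions(precision=2,suppress=True)
t=pickle.load(open('top0.pkl','rb')); s=pickle.load(open('scene0.pkl','rb'))
W=cloud(t);S=cloud(s)
v,u=np.mgrid[0:384,0:512]
z=W[...,2]
R=lambda u0,u1,v0,v1:(u>u0)&(u<u1)&(v>v0)&(v<v1)
h=R(320,372,190,240)
for a,b in((168,185),(122,136)):
    m=h&(z>a)&(z<b); p=W[m]; print(a,len(p),p.mean(0),cv2.minAreaRect(p[:,:2].astype(np.float32)),cv2.minEnclosingCircle(p[:,:2].astype(np.float32)),u[m].mean(),v[m].mean())
# scene handle
im=s['image'].astype(int); bl=(im[...,0]-im[...,2]>40)
vv,uu=np.where(bl&(np.arange(384)[:,None]>140)&(np.arange(384)[:,None]<190)&(np.arange(512)>290)&(np.arange(512)<325))
p=S[vv,uu]; print('scene blue',len(p),uu.min(),uu.max(),vv.min(),vv.max(),np.nanmean(p,0),np.nanmin(p,0),np.nanmax(p,0))
for d in range(-6,7,2):pass
q=p[(p[:,2]>135)&(p[:,2]<172)]; print(q[np.argsort(q[:,1])][:, :][::max(1,len(q)//25)])
# blue in top
imt=t['image'].astype(int); m=(imt[...,0]-imt[...,2]>40)&h; print('top blue',np.c_[u[m],v[m]].tolist())
mw=(imt.min(2)>140)&h; print('white',np.c_[u[mw],v[mw]].mean(0))
# bail
m=R(240,258,193,212)&(z>43)&(z<58)&(np.hypot(W[...,0]-505.5,W[...,1]+15.2)<16)
p=W[m];print(p); 
m=R(240,260,193,212)&(z>27)&(z<37)&(np.hypot(W[...,0]-505.5,W[...,1]+15.2)<17); print('crown',np.median(W[m],0),m.sum())
red=(imt[...,2]-imt[...,1]>80)&R(235,262,190,215); print('red',u[red].mean(),v[red].mean(),ray(t,u[red].mean(),v[red].mean(),31.5))
# tray via white
m=((imt.min(2)>np.percentile(imt.min(2)[R(115,170,195,247)],20)))&R(100,185,180,260)&(z<25)
k,l,st,ce=cv2.connectedComponentsWithStats(m.astype(np.uint8)); i=1+st[1:,4].argmax(); print(st[i]); 
pts=np.array([ray(t,a,b,12)[:2] for a,b in zip(u[l==i],v[l==i])],np.float32); print('tray',cv2.minAreaRect(pts))
m=R(85,225,55,190); print('stack max',np.nanmax(z[m]),[ (x,np.nanmax(np.where((W[...,0]<x)&m,z,0))) for x in(520,540,560,600,640)])
E
```

```text
168 72 [ 470.21 -234.79  175.42] ((470.146728515625, -235.27073669433594), (17.64523696899414, 17.357563018798828), 86.73269653320312) ((470.5151062011719, -235.04086303710938), 11.199477195739746) 349.9166666666667 211.80555555555554
122 131 [ 467.69 -230.55  129.12] ((469.61737060546875, -233.2572021484375), (39.28707504272461, 34.2702751159668), 19.855995178222656) ((470.49951171875, -235.8386993408203), 19.875110626220703) 343.01526717557255 215.5648854961832
scene blue 90 304 311 157 171 [ 471.67 -237.07  151.95] [  457.02 -1041.31  -206.59] [ 972.23 -221.49  176.91]
[[ 460.15 -239.9   157.74]
 [ 459.59 -238.22  165.34]
 [ 461.97 -236.05  165.46]
 [ 460.95 -235.03  159.17]
 [ 460.44 -233.81  163.16]
 [ 460.76 -230.95  136.27]
 [ 462.07 -230.38  163.89]
 [ 467.83 -229.06  149.01]
 [ 463.42 -228.53  143.4 ]
 [ 461.07 -228.03  171.77]
 [ 475.58 -227.73  168.22]
 [ 470.85 -227.28  155.78]
 [ 469.73 -227.04  138.74]
 [ 477.23 -226.49  143.94]
 [ 476.75 -226.32  137.11]
 [ 470.78 -225.9   170.03]
 [ 466.08 -225.5   157.61]
 [ 473.63 -225.14  162.7 ]
 [ 472.1  -224.81  138.88]
 [ 476.2
[... 537 characters left out ...]
7  46.28]
 [514.14  -7.44  44.53]
 [510.38  -5.15  51.85]
 [508.25  -5.14  49.42]
 [505.39  -5.24  51.63]
 [505.42  -7.73  51.67]
 [502.69  -7.8   53.05]
 [500.96  -7.74  47.89]
 [498.12  -7.83  50.09]
 [498.05 -10.33  50.85]
 [495.38 -10.4   51.97]
 [493.25 -12.89  49.62]]
crown [506.48 -17.38  31.22] 81
red 249.41379310344828 204.13793103448276 [505.76 -16.02  31.5 ]
[ 113  192   58   55 2239]
tray ((466.44769287109375, 259.54425048828125), (125.7112045288086, 126.67830657958984), 80.5328140258789)
stack max 143.38102986078718 [(520, np.float64(0.0)), (540, np.float64(0.0)), (560, np.float64(119.15493911341116)), (600, np.float64(121.09928219618041)), (640, np.float64(121.09928219618041))]
```

```bash
cat >> h.py <<'E'
def rot(deg):  # tool pointing down, tool y axis at azimuth deg
    a=np.radians(deg); y=np.array([np.cos(a),np.sin(a),0]); z=np.array([0,0,-1.]); return np.c_[np.cross(y,z),y,z]
HX,HY=470.3,-235.2
E
python3 - <<'E'
from h import *
np.set_printoptions(precision=2,suppress=True)
for n,p,azs in(('stand',(HX,HY,141),(-3,87,177,267)),('high',(430,150,480),range(0,360,45)),('well',(505,-15,185),(22,112,202,292)),('lift',(505,-15,300),(22,112,202,292)),('tray',(466,259,180),range(0,360,45))):
    for a in azs:
        q=inverse_kinematics(p,rot(a)); print(n,a,q)
s=read_state();print(np.degrees(np.arctan2(s['tool_rot'][1,1],s['tool_rot'][0,1])))
E
```

```text
stand -3 [ 0.64  0.45 -0.39  1.9   0.22  0.83  0.09]
stand 87 [ 0.88  0.51 -0.72  1.89  0.42  0.9   1.48]
stand 177 [-0.05  0.49  0.55  1.93 -0.35  0.81 -2.51]
stand 267 [ 0.38  0.43 -0.04  1.91  0.02  0.8  -1.29]
high 0 [ 0.47  0.15 -1.08  1.48  0.13  1.59 -0.6 ]
high 45 [ 0.51  0.16 -1.13  1.48  0.15  1.59  0.18]
high 90 [ 0.59  0.19 -1.25  1.48  0.18  1.6   0.92]
high 135 [ 0.61  0.2  -1.28  1.48  0.19  1.61  1.7 ]
high 180 [ 0.68  0.25 -1.41  1.48  0.25  1.62  2.42]
high 225 None
high 270 [ 0.44  0.14 -1.04  1.48  0.12  1.59 -2.16]
high 315 [ 0.44  0.14 -1.03  1.48  0.12  1.59 -1.37]
well 22 [ 0.41  0.4  -0.65  1.89  0.3   0.94  0.01]
well 112 [ 0.61  0.47 -0.93  1.89  0.45  1.    1.44]
well 202 [-0.65  0.44  0.76  1.95 -0.38  0.91 -2.46]
well 292 [ 0.19  0.36 -0.36  1.91  0.16  0.91 -1.43]
lift 22 [ 0.45  0.28 -0.67  1.74  0.18  1.19  0.11]
lift 112 [ 0.64  0.33 -0.94  1.73  0.29  1.22  1.59]
lift 202 [-0.87  0.36  1.05  1.8  -0.34  1.18 -2.47]
lift 292 [ 0.28  0.25 -0.45  1.75  0.12  1.17 -1.39]
tray 0 [ 0.2   0.66 -1.21  1.82  0.68  1.16 -1.24]
tray 45 [ 0.24  0.71 -1.29  1.82  0.74  1.2  -0.5 ]
tray 90 [ 0.26  0.75 -1.35  1.81  0.78  1.25  0.24]
tray 135 [ 0.23  0.7  -1.27  1.82  0.72  1.19  1.08]
tray 180 [ 0.23  0.7  -1.27  1.82  0.72  1.19  1.87]
tray 225 [-1.24  0.55  0.9   1.89 -0.52  0.96 -2.46]
tray 270 [-0.75  0.4   0.17  1.86 -0.09  0.89 -2.11]
tray 315 [ 0.03  0.52 -0.9   1.82  0.48  1.03 -1.84]
-66.6392712749564
```

```bash
python3 - <<'E'
from h import *
import pickle
np.set_printoptions(precision=2,suppress=True)
R=rot(-3)
movep((HX,HY,245),R)
print(movel((HX,HY,141),max_speed=120,guard=8))
clamp(); s=read_state(); print(s['finger_gap'],s['gripper_force'],s['eef_pos'],s['ft_force'],s['time'])
movel((HX,HY,300),max_speed=110); s=read_state(); print(s['ft_force'])
for i,a in enumerate((42,132)):
    movep((440,150,430),rot(a)); c=snap('scene'); pickle.dump(c,open(f'v{i}.pkl','wb'))
s=read_state(); p=s['eef_pos']; print(p,s['ft_force'],s['time'],s['finger_gap'])
M=np.linalg.inv(c['cam_to_world']); q=M@np.r_[p[0],p[1],p[2]+19-7-137.5,1]; u=c['cx']+c['fx']*q[0]/-q[2]; v=c['cy']-c['fy']*q[1]/-q[2]; print(u,v)
u,v=int(u),int(v)
a=[cv2.resize(pickle.load(open(f'v{i}.pkl','rb'))['image'][v-75:v+15,u-30:u+30],None,fx=6,fy=6,interpolation=cv2.INTER_CUBIC) for i in(0,1)]
cv2.imwrite('pics/hook.png',np.hstack(a))
E
```

```text
False
-0.010953677102496189 0.0 [ 470.3  -235.18  140.98] [-0.45  0.07 -1.33] 3.3917
[-0.28 -0.08  0.07]
[440.05 149.86 429.96] [-0.34 -0.45  0.41] 8.0 -0.07815748533106166
233.57929523827397 158.9082527808313
```

View pics/hook.png

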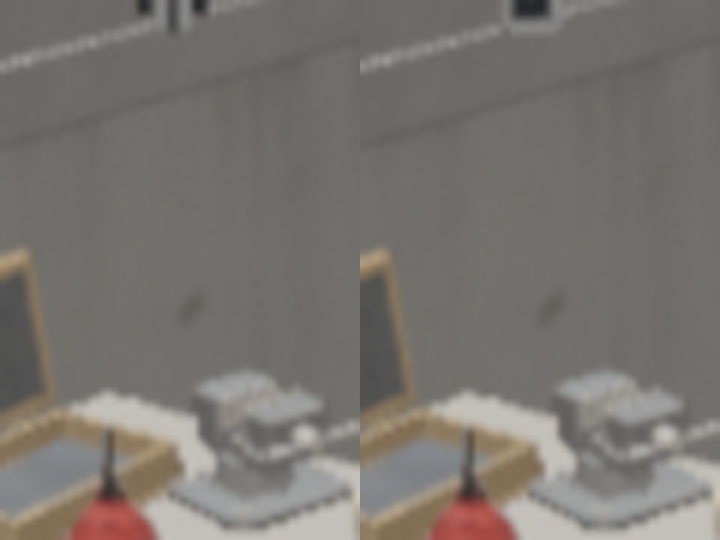

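The gripper closed on nothing: the gap is 0 and the picture shows empty fingers. I'll look at the stand again.

```bash
python3 - <<'E'
from h import *
import pickle
np.set_printoptions(precision=2,suppress=True)
t=snap('top'); s=snap('scene'); pickle.dump((t,s),open('r.pkl','wb'))
a=cv2.resize(t['image'][130:275,225:395],None,fx=3.4,fy=3.4,interpolation=cv2.INTER_CUBIC)
b=cv2.resize(s['image'][140:240,275:345],None,fx=3.2,fy=4.93,interpolation=cv2.INTER_CUBIC)
b=b[:a.shape[0]]; 
o=np.hstack([a[:b.shape[0]],b]); cv2.imwrite('pics/re.png',np.clip(o*1.5,0,255).astype(np.uint8)); print(o.shape)
W=cloud(t); z=W[...,2]; h=np.zeros_like(z,bool); h[190:240,320:372]=1
for a,b in((168,185),(122,136)):
    m=h&(z>a)&(z<b); p=W[m]; print(a,len(p),p.mean(0) if len(p) else 0,cv2.minAreaRect(p[:,:2].astype(np.float32)))
E
```

```text
(493, 802, 3)
168 73 [ 470.21 -234.78  175.58] ((470.1112365722656, -235.1986541748047), (18.84137535095215, 17.705093383789062), 86.71049499511719)
122 132 [ 467.66 -230.72  129.05] ((469.6163024902344, -233.30345153808594), (39.188472747802734, 34.08346176147461), 19.33551025390625)
```

View pics/re.png

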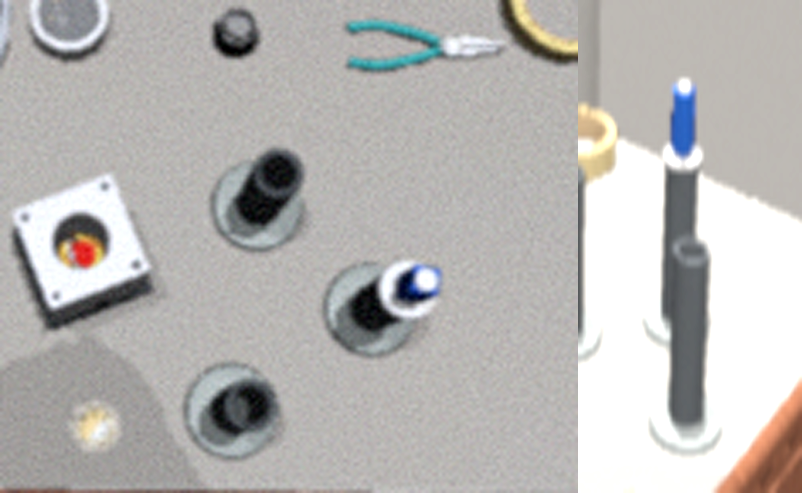

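The handle is untouched, still at (470,-235) and standing in its tube. The earlier picture also shows the fingertips higher than I expected, so I'll check the fingertip position with the camera.

```bash
python3 - <<'E'
from h import *
import pickle
np.set_printoptions(precision=2,suppress=True)
t,s=pickle.load(open('r.pkl','rb')); st=read_state(); p=st['eef_pos']; print(p,st['time'],st['finger_gap']); print(st['tool_rot'])
for n,c in(('top',t),('scene',s)):
    M=np.linalg.inv(c['cam_to_world']); 
    for d in(0,60):
        q=M@np.r_[p[0],p[1],p[2]+d,1]; u=c['cx']+c['fx']*q[0]/-q[2]; v=c['cy']-c['fy']*q[1]/-q[2]; print(n,d,u,v)
    W=cloud(c); m=np.hypot(W[...,0]-p[0],W[...,1]-p[1])<70; m&=(W[...,2]>300)
    P=W[m]; 
    for z0 in range(400,560,20):
        k=(P[:,2]>z0)&(P[:,2]<z0+20)
        if k.sum(): print(z0,k.sum(),P[k].mean(0),P[k].min(0),P[k].max(0))
q=M@np.r_[p,1]; u=int(c['cx']+c['fx']*q[0]/-q[2]); v=int(c['cy']-c['fy']*q[1]/-q[2])
im=s['image'][v-75:v+75,u-75:u+75].copy(); cv2.circle(im,(75,75),1,(0,0,255),-1)
cv2.imwrite('pics/tip.png',cv2.resize(im,None,fx=4,fy=4))
E
```

```text
[440.02 149.97 429.99] 8.1 -0.2478535596587787
[[-0.74 -0.67 -0.  ]
 [-0.67  0.74 -0.  ]
 [ 0.   -0.   -1.  ]]
top 0 133.44355017500772 205.73448799813423
top 60 119.43694069163757 199.02975491336966
460 26 [433.46 140.94 476.86] [427.27 134.31 472.31] [442.08 151.41 479.87]
480 99 [435.09 140.47 488.62] [425.49 133.5  480.03] [449.65 153.51 499.3 ]
500 128 [434.61 138.05 512.46] [421.61 115.56 500.  ] [453.46 150.51 519.81]
520 255 [450.82 124.27 528.66] [420.37 104.67 520.27] [466.27 149.33 539.93]
540 290 [459.55 112.83 551.82] [430.97  94.79 540.01] [489.25 132.93 560.  ]
scene 0 231.62963977993607 106.02530259954634
scene 60 230.61777786428553 78.2569337941824
460 41 [433.32 155.93 474.89] [425.43 146.66 470.76] [443.12 162.76 479.82]
480 105 [431.86 157.59 490.19] [424.29 145.38 480.36] [444.68 165.5  499.77]
500 96 [426.55 163.06 510.06] [408.13 144.28 500.03] [443.35 181.66 519.97]
520 128 [417.13 174.08 530.05] [397.92 137.88 520.19] [458.76 192.47 539.48]
540 177 [408.4  184.24 550.79] [387.2  148.94 540.08] [455.9  203.78 559.92]
```

View pics/tip.png

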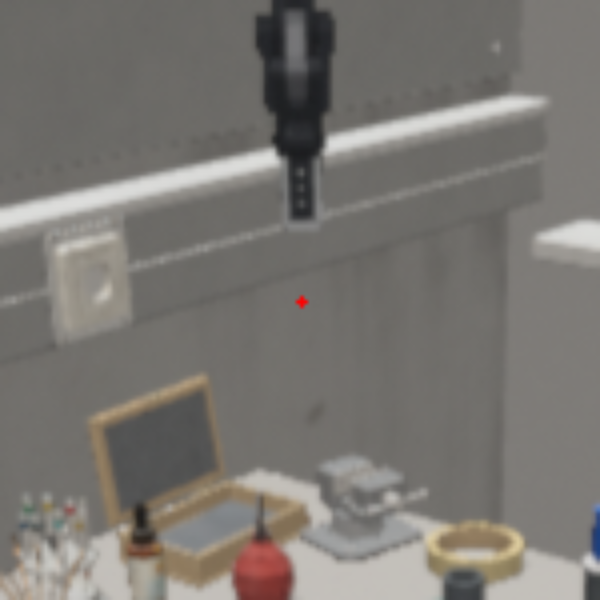

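The picture shows the fingertips 40 mm above the red mark for the reported TCP (tip at z≈470.5 against 430 reported). The xy position is right. The tool really is about 40 mm shorter than stated, so I will command 40.5 mm lower and retry the grasp, checking it at each step.

```bash
python3 - <<'E'
from h import *
import pickle
np.set_printoptions(precision=2,suppress=True)
R=rot(-3)
open_gripper()
movep((HX,HY,205),R)
print(movel((HX,HY,95.5),max_speed=110,guard=8))
clamp(); s=read_state(); print(s['finger_gap'],s['gripper_force'],s['eef_pos'],s['ft_force'],s['time'])
if s['finger_gap']<12: raise SystemExit
movel((HX,HY,255),max_speed=110); s=read_state(); print(s['ft_force'],s['finger_gap'])
for i,a in enumerate((42,132)):
    movep((440,150,390),rot(a)); c=snap('scene'); pickle.dump(c,open(f'v{i}.pkl','wb'))
s=read_state(); p=s['eef_pos']; print(p,s['ft_force'],s['time'],s['finger_gap'])
M=np.linalg.inv(c['cam_to_world']); q=M@np.r_[p[0],p[1],p[2]-81,1]; u=c['cx']+c['fx']*q[0]/-q[2]; v=c['cy']-c['fy']*q[1]/-q[2]; print(u,v)
u,v=int(u),int(v)
a=[cv2.resize(pickle.load(open(f'v{i}.pkl','rb'))['image'][v-70:v+15,u-25:u+25],None,fx=7,fy=7,interpolation=cv2.INTER_CUBIC) for i in(0,1)]
cv2.imwrite('pics/hook2.png',np.hstack(a))
E
```

```text
False
17.747147150936268 58.43067183159292 [ 470.34 -235.25   95.74] [-1.8   0.98  5.49] 12.2917
[ 0.04 -0.28 -1.44] 17.751058647263186
[440.03 149.91 389.97] [ 0.71 -0.02 -1.64] 16.9333 17.64620896418242
233.50695103860855 157.12721406948774
```

View pics/hook2.png

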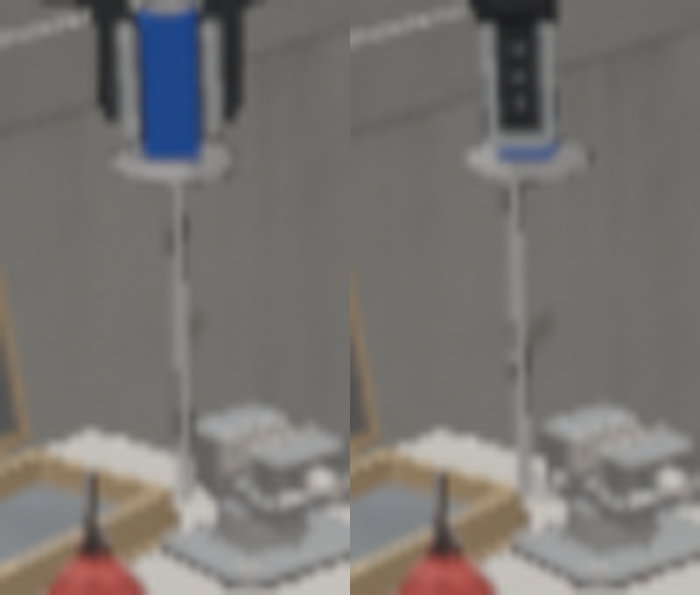

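The hook is held (gap 17.7). In the right view (tool azimuth 132°) the rod is left of the collar centre and the foot points right. In the left view (azimuth 42°) the rod is about central. So the tip lies along tool azimuth +90°, and the tool azimuth for the bail is 22.3°. Next I enter the bore and catch the bail.

```bash
cat >> h.py <<'E'
WC=np.array([505.6,-15.7]); AZ=22.3
yd=np.array([-np.sin(np.radians(AZ)),np.cos(np.radians(AZ))])
OFF=81.0; DX=1.3   # hook z = eef z - OFF ; hook sits DX further along tip direction than TCP
def P(y,hz): return (*(WC+yd*(y-DX)),hz+OFF)
def st(tag):
    s=read_state(); print(tag,'t',round(s['time'],1),'F',s['ft_force'].round(2),'z',s['eef_pos'].round(1),'gap',round(s['finger_gap'],1))
E
python3 - <<'E'
from h import *
movep(P(-6,150),rot(AZ)); st('above')
g=movel(P(-6,110),max_speed=100,guard=4)
if not g: g=movel(P(-6,39),max_speed=50,guard=3)
st('down'); print(g)
if g: raise SystemExit
g=movel(P(8,39),max_speed=25,guard=3); st('under bar'); print(g)
if g: raise SystemExit
g=movel(P(8,45),max_speed=20,guard=4); st('up'); print(g)
E
```

```text
above t 18.4 F [ 0.06  0.4  -0.25] z [508.5 -22.  231.3] gap 17.4
down t 20.5 F [ 0.69  0.35 -0.56] z [508.5 -22.5 120.2] gap 17.9
False
under bar t 21.2 F [-0.28  0.71 -2.11] z [503.1  -9.5 120. ] gap 17.4
False
up t 21.6 F [-0.47 -0.51 -0.86] z [503.1  -9.5 126.1] gap 17.3
False
```

```bash
python3 - <<'E'
from h import *
g=movel(P(2,47.5),max_speed=15,guard=8); st('back'); print(g)
g=movel(P(-1,47.5),max_speed=15,guard=8); st('centre'); print(g)
for hz in (50,53,57,62,67):
    g=movel(P(-1,hz),max_speed=12,guard=14); st(hz)
    if g: print('guard'); break
E
```

```text
back t 22.2 F [ 0.76  0.88 -1.91] z [505.3 -15.1 128.5] gap 17.7
False
centre t 22.6 F [-0.39  0.34 -0.14] z [506.5 -18.  128.5] gap 17.5
False
50 t 22.9 F [-0.53  0.4  -1.47] z [506.5 -17.9 131.1] gap 17.7
53 t 23.3 F [ 0.08 -0.9  -1.74] z [506.5 -17.9 134.1] gap 17.6
57 t 23.8 F [-0.93 -0.14 -0.61] z [506.6 -17.8 138.2] gap 17.9
62 t 24.4 F [ 0.09  0.14 -1.26] z [506.5 -17.9 143.1] gap 17.5
67 t 24.9 F [-0.62 -0.51 -1.03] z [506.5 -17.9 148. ] gap 17.6
```

There was no drag, so the bail was not caught. I'll withdraw, move aside and look at the bail again, along with the hook's own position.

```bash
python3 - <<'E'
from h import *
import pickle
np.set_printoptions(precision=1,suppress=True)
movel(P(-1,125),max_speed=120,guard=8)
movep((440,150,330),rot(132)); st('v')   # lateral view of the hook
c=snap('scene'); t=snap('top'); pickle.dump((c,t),open('m.pkl','wb'))
W=cloud(t); z=W[...,2]; m=(z>40)&(z<85)&(np.hypot(W[...,0]-505.5,W[...,1]+15.5)<15)
print(W[m]); m=(z>27)&(z<38)&(np.hypot(W[...,0]-505.5,W[...,1]+15.5)<15); print('crown',np.median(W[m][:,2]),m.sum(),W[m].mean(0))
p=read_state()['eef_pos']; M=np.linalg.inv(c['cam_to_world']); q=M@np.r_[p[0],p[1],p[2]-81,1]; u=c['cx']+c['fx']*q[0]/-q[2]; v=c['cy']-c['fy']*q[1]/-q[2]; print(u,v)
u,v=int(u),int(v)
a=cv2.resize(c['image'][v-60:v+15,u-25:u+25],None,fx=8,fy=8,interpolation=cv2.INTER_CUBIC)
b=cv2.resize(t['image'][180:230,225:275],None,fx=8,fy=8,interpolation=cv2.INTER_CUBIC); b=cv2.copyMakeBorder(b,0,200,0,0,0)
cv2.imwrite('pics/m.png',np.clip(np.hstack([a,b])*1.4,0,255).astype(np.uint8))
E
```

```text
v t 27.0 F [-0.4  0.1 -2. ] z [440.1 149.5 329.5] gap 17.8
[]
crown nan 0 [nan nan nan]
234.43712682122552 180.39931470539292
  return _methods._mean(a, axis=axis, dtype=dtype,
  ret = ret.dtype.type(ret / rcount)
<stdin>:8: RuntimeWarning: Mean of empty slice.
  ret = um.true_divide(
```

View pics/m.png

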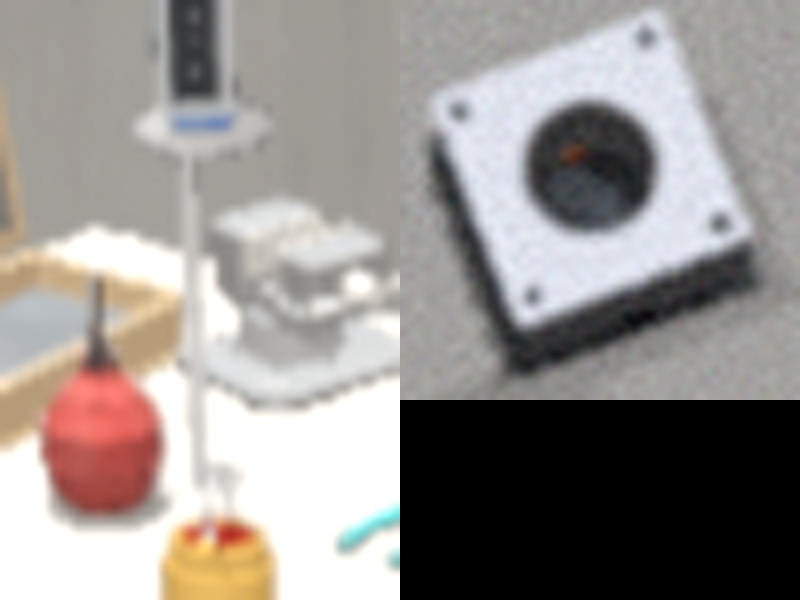

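The bore is empty (right crop), and the capsule hangs from the hook by its bail (left crop, bail at (225,490), capsule below at (215,560)). So the catch worked. I'll carry it slowly to the tray and lower it under guard.

```bash
python3 - <<'E'
from h import *
import pickle
np.set_printoptions(precision=1,suppress=True)
T=np.array([466.4,259.5]); y2=np.array([np.cos(np.radians(222)),np.sin(np.radians(222))])
xy=T-y2*2.5
movel((*xy,240),max_speed=70); st('over')
movel((*xy,52+OFF),max_speed=60,guard=5); wait(1.0); st('low')
for c,n in((snap('top'),'top'),(snap('scene'),'sc')):
    W=cloud(c); im=c['image'].astype(int); m=(im[...,1]-im[...,0]>60)&(np.hypot(W[...,0]-T[0],W[...,1]-T[1])<50)
    Q=W[m]; print(n,m.sum(),Q.mean(0),Q.min(0),Q.max(0)) if m.any() else print(n,0)
    pickle.dump(c,open(n+'_low.pkl','wb'))
c=pickle.load(open('sc_low.pkl','rb')); M=np.linalg.inv(c['cam_to_world']); q=M@np.r_[T,30,1]; u=int(c['cx']+c['fx']*q[0]/-q[2]); v=int(c['cy']-c['fy']*q[1]/-q[2])
cv2.imwrite('pics/low.png',cv2.resize(c['image'][v-50:v+50,u-60:u+60],None,fx=6,fy=6,interpolation=cv2.INTER_CUBIC))
E
```

```text
over t 29.3 F [ 0.3  0.3 -1.7] z [468.4 261.  240.1] gap 17.7
low t 32.2 F [-0.3 -0.  -2.1] z [468.3 261.2 133. ] gap 17.3
top 0
sc 74 [457.1 269.8  27.7] [448.7 255.7  17.3] [471.9 277.5  37.6]
```

View pics/low.png

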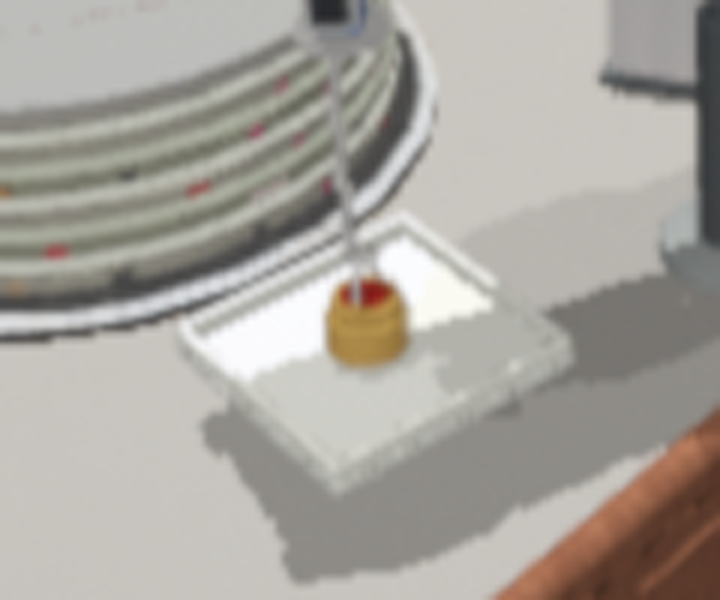

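The capsule hangs upright over the middle of the tray, at (367,320) in the crop, about 6 mm above the floor. Next I set it down, unhook and back out.

```bash
python3 - <<'E'
from h import *
import pickle
np.set_printoptions(precision=1,suppress=True)
T=np.array([466.4,259.5]); y2=np.array([np.cos(np.radians(222)),np.sin(np.radians(222))])
xy=T-y2*2.5
for hz in(48,46,44,42,39):
    g=movel((*xy,hz+OFF),max_speed=10,guard=5); st(hz)
    if g: print('guard'); break
else:
    wait(.3); g=movel((*(xy-y2*13),39+OFF),max_speed=25,guard=3); st('back'); print(g)
    if not g:
        g=movel((*(xy-y2*13),70+OFF),max_speed=30,guard=3); st('up'); print(g)
c=snap('scene'); W=cloud(c); im=c['image'].astype(int); m=(im[...,1]-im[...,0]>60)&(np.hypot(W[...,0]-T[0],W[...,1]-T[1])<50)
Q=W[m]; print(m.sum(),Q.mean(0),Q.min(0),Q.max(0))
M=np.linalg.inv(c['cam_to_world']); q=M@np.r_[T,30,1]; u=int(c['cx']+c['fx']*q[0]/-q[2]); v=int(c['cy']-c['fy']*q[1]/-q[2])
cv2.imwrite('pics/set.png',cv2.resize(c['image'][v-50:v+50,u-60:u+60],None,fx=6,fy=6,interpolation=cv2.INTER_CUBIC))
E
```

```text
48 t 32.9 F [ 0.5  0.1 -2.2] z [468.2 261.2 129. ] gap 17.8
46 t 33.2 F [ 0.5 -0.1 -0.7] z [468.3 261.2 127. ] gap 17.3
44 t 33.6 F [ 0.5 -1.1 -0.3] z [468.2 261.2 124.9] gap 17.5
42 t 34.0 F [-0.4  0.9 -0.5] z [468.2 261.2 122.9] gap 17.6
39 t 34.4 F [ 0.5 -0.3 -0.8] z [468.2 261.2 119.9] gap 17.7
back t 35.4 F [ 1.3 -0.6 -1.3] z [477.8 269.9 119.9] gap 17.5
False
up t 36.5 F [ 0.4  0.9 -1.2] z [477.8 269.8 150.8] gap 17.4
False
73 [457.4 270.8  22.6] [448.  256.4  10. ] [471.9 278.9  31. ]
```

View pics/set.png

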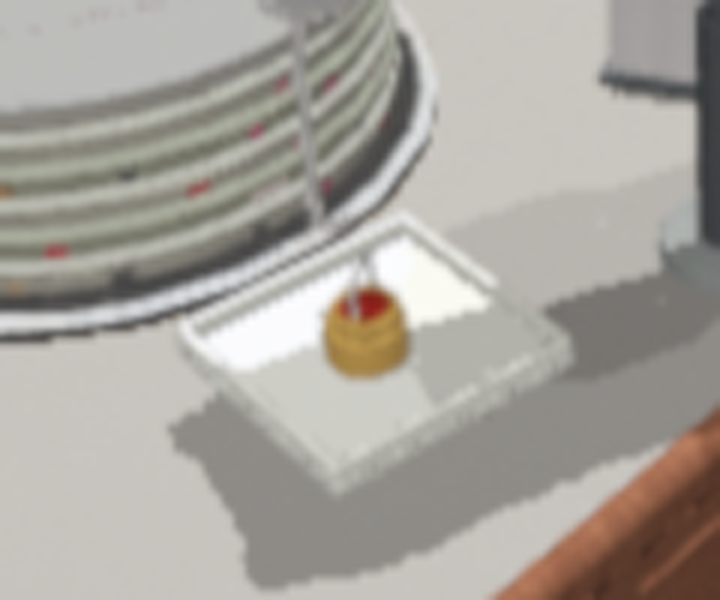

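The capsule stands upright at (367,335), near the tray's middle, and the hook is clear at (315,220). Now I hang the hook back.

```bash
python3 - <<'E'
from h import *
p=read_state()['eef_pos']
movel((p[0],p[1],275),max_speed=120)
movep((HX,HY,265),rot(-3)); st('over')
g=movel((HX,HY,120),max_speed=70,guard=5); print(g)
if not g: g=movel((HX,HY,96),max_speed=20,guard=5); 
st('in'); print(g)
c=snap('scene'); np.save('x.npy',c['image'])
if read_state()['eef_pos'][2]<99:
    open_gripper(); st('open'); movel((HX,HY,215),max_speed=100,guard=8); wait(.3); st('clear')
    t=snap('top'); W=cloud(snap('scene'))
    movep((470,-60,260),rot(-3)); s=snap('scene'); t=snap('top'); st('off')
    W=cloud(t); z=W[...,2]; h=np.zeros_like(z,bool); h[190:240,320:372]=1
    for a,b in((168,185),(122,136)):
        m=h&(z>a)&(z<b); print(a,m.sum(),W[m].mean(0).round(1) if m.any() else 0)
    a=cv2.resize(s['image'][140:300,170:340],None,fx=3,fy=3,interpolation=cv2.INTER_CUBIC)
    cv2.imwrite('pics/end.png',a)
E
```

```text
over t 39.6 F [ 0.9   0.91 -0.26] z [ 470.8 -234.2  265. ] gap 17.1
False
in t 43.2 F [-0.44 -0.29 -0.44] z [ 470.3 -235.2   96.1] gap 17.6
False
open t 43.9 F [-0.09 -0.53  0.36] z [ 470.3 -235.2   96. ] gap 85.4
clear t 45.5 F [0.09 0.21 0.54] z [ 470.2 -235.1  214.8] gap 85.7
off t 46.5 F [-0.45  0.35 -0.03] z [470.  -60.9 259.7] gap 85.8
168 0 0
122 0 0
```

View pics/end.png

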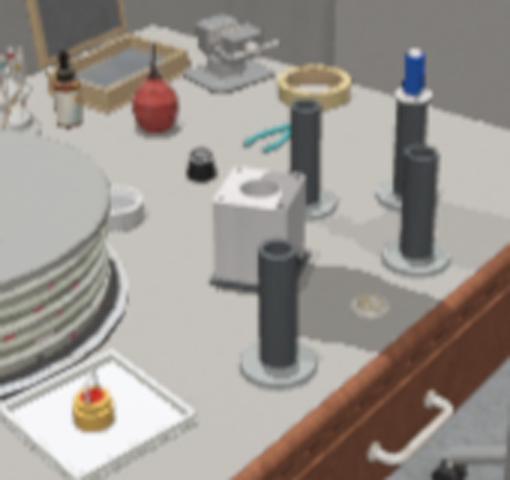

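The hook is back in its stand: handle upright at (414,70), collar on the rim at (413,96). The capsule stands in the tray at (93,408), and the other things look undisturbed.

```bash
python3 -c "
from workcell import *
print(finish_job())"
```

```text
the job is handed in; nothing more can be done
None
```

The job is handed in at about 46.5 s: the capsule stands upright near the middle of the tray, the hook hangs back in its stand with its collar on the rim, and nothing else looks moved; the first grasp closed on air because the real fingertips sit about 40 mm above the reported TCP, and the retry allowed for that.

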